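Clear the drilling jig and hold the electrode holder against its fence

ROBOT

A 6-joint arm with a two-finger parallel gripper is mounted at the origin on the work surface. World frame = base frame: x ahead of the robot, y to its left, z up, the work surface at z = 0. Lengths are in mm, angles in rad, forces in N, time in s.
With the tool pointing down it reaches from about 350 to 775 mm from the base axis. Payload 7.3 kg.
Tool frame: the origin (TCP) lies at the very end of the fingers, on their centre line; the grasp point (between the pads) lies 19 mm behind it; x points along the fingers, y is the direction in which the jaws open and shut, and the axes are right-handed (so a half turn about x gives the same grasp; the last joint's range is limited). The gripper opens to 92 mm and grips with 3 to 60 N. Pads are 19 mm wide; open, the fingers measure 130 mm over their backs; the gripper's body (75 mm by 190 mm) begins 47 mm behind the grasp point.
Start: joints at [1.12, 0.342, 1.524, -0, 1.275, -0.146], TCP at [157.539, 500.826, 226.741] pointing down, gripper open.
Joint ranges: [-2.53, 2.53], [-0.77, 2.02], [0.04, 2.7], [-1, 4.14], [0.28, 2.66], [-3.11, 3.11]. Speed limits (rad/s): [2.57, 2.57, 3.14, 3.14, 3.14, 3.14].

INTERFACE

Orientations are given as [roll, pitch, yaw] about the fixed x, y, z axes, in that order (R = Rz(yaw) Ry(pitch) Rx(roll)).
In Python, from plant import sensors, capture, bot gives the robot as it stands.
- The arm moves only by the shell command python3 -m crank 'ROWS' [OPENING]. ROWS is JSON, a list of rows, each an object of numbers: "dx", "dy", "dz": the shift along the tool's x, y, z in cm; "spin": the turn about the tool's x in rad. A call has 1 to 20 rows; each row is the pose to reach, as a shift and turn from the pose commanded when the call began, along the tool's axes at that moment; what a row does not reach only later rows make up. A row lasts 1/12 s, in which the tool goes at most 41.7 mm and 7.16 degrees, less where a joint would pass 70% of its speed; a pose out of reach is approached as far as the arm can. A call with a gripper value outside its range is refused whole. OPENING is the opening in per cent of the stroke, from 0 (shut) to 100 (fully open), set as the call begins (- or left out, the last holds). The fingers move at their own pace and stop on an object; the grip force is fixed at half the most. Time passes only in rows, so rows that repeat a pose let the fingers close. It gives the time, the measured TCP pose, the force and the opening at its end, in the units of the state.
- sensors.get_obs(): the state, without advancing time (a new reading comes with each control period).
- capture(name): name is "scene" or "top" or "wrist"; returns a dict with "frame" (420x560x3 uint8, blue, green, red), "vfov" (degrees; the focal length in pixels is half the picture's height over the tangent of half this angle, whatever the lens; pixels are square), "cx", "cy" (the principal point, pixels), "k1" (the pictures are not rectified: a ray, as slopes to the right and down, at radius r is drawn at 1 + k1 r^2 times it, then the intrinsics apply), "view" (4x4, takes a point from world to camera coordinates); the wrist camera has in their place "mount" (4x4, takes a point from camera to tool coordinates, whose origin is the TCP and whose axes are the tool frame's). Camera axes: x right, y down, z forward; pixel columns grow to the right and rows downward; lengths in mm; the calibration is good to about 2 mm. A picture is of the moment at which its call begins: read the wrist's pose just before it. There is no depth.
- bot.close_job(): hands the job in, once; it reports no verdict.
The state is a dict: "time": time; "joint_positions": joint angles; "dq": joint speeds; "tau": joint torques, N m; "tool_pos": TCP position; "tcp_rot": TCP orientation; "contact_force": force on the tool from outside, world axes, zero at the start; "moment": the same for the moment, N m; "grip_width": finger opening in mm.
Only numpy, scipy, OpenCV 4.12 (cv2) and the standard library are available. Lean on these libraries where they do the work, as an engineer would, in place of code of your own. Each camera call takes 0.05 s, during which the arm holds its last target.

TASK

Clear the drilling jig first: hang the rinsing basket by its wire handle on the hook of the stand and let go of it. Then slide the blue electrode holder, bevelled edge towards you, square against the fence about midway along it, and press it with the fingers against the fence and down on the jig's base board together, with about 10 newtons on each (a diagonal push on the bevelled edge does both). Finish while still holding that push, ready for drilling, and leave the jar, the dish and the meter alone.

Things in the scene. Friction and masses are not known exactly. Their poses are not given: they have to be found in the camera images.
- bed: Base board of the drilling jig, plywood, fixed to the table, 240 (x) x 260 (y) x 18 mm thick; origin at the centre of its underside on the table, so its top is 18 mm above the table. Its +x points to the fence side, away from the robot.
- fence: Straight aluminium fence fixed on the base board near its far (+x) edge, parallel to the board's y axis: 24 mm thick (x), 220 mm long (y), 30 mm high; origin at the centre of its underside, on the board's top. Its working face is its -x face. Two black screw heads near its ends, 6 mm high, are only for looks.
- fence_face (a point): Centre of the fence's working face, 15 mm above the board; axes as the fence (x into the fence, y along it, z up).
- holder: Workpiece: loose blue plastic block, 0.1 to 0.17 kg, 44 (x) x 90 (y) x 32 mm high, lying on the board; origin: centre of its underside. Its plain upright +x face goes against the fence. Its upper -x edge is bevelled over the full length, from 16 mm up at x = -22 mm to the top (32 mm) at x = -10 mm: 53 degrees steep; below it the -x side is upright. Slides with noticeable friction.
- holder_bevel (a point): Middle of the holder's bevelled face, at x = -16 mm, y = 0, z = 24 mm of the holder; axes as the holder.
- basket: Loose white basket, 0.1 to 0.17 kg, 60 x 60 x 50 mm high, standing on the board between holder and fence; origin: centre of its underside. A 6 mm wire handle arches in its y-z plane from the rims at y = +-29 mm to 128 mm up; the opening below is 50 mm wide, 75 mm high, seen along x. On the apex, rigidly joined: an upright red grip block 16 (x) x 24 (y) mm, from 129 to 169 mm up.
- basket_bail (a point): Apex of the basket's wire handle (wire centre), 128 mm above its underside; axes as the basket.
- basket_grip (a point): Middle of the red grip block, 150 mm above the basket's underside; axes as the basket.
- hook: Fixed hook stand: round foot 100 mm across, 12 mm high; post 16 mm thick, 215 mm high at its centre; level round steel arm (8 mm thick, centre 205 mm up) from the post along the stand's -x to 85 mm, then upturned to the tip; origin: centre of the foot's underside.
- hook_saddle (a point): Where the basket's handle should come to rest: the top of the hook's level arm (209 mm up), 60 mm from the post; axes as the stand. The wire's centre rests 3 mm above it.
- hook_tip (a point): Top of the hook's upturned tip, 97 mm from the post along the stand's -x, 226 mm up; axes as the stand.
- jar: Bystander: glass jar with a white lid and four black caps, 82 mm across, 107 mm high, loose; origin at the centre of its underside.
- dish: Bystander: square white dish 110 x 110 x 45 mm, loose; origin at the centre of its underside.
- meter: Bystander: green and black test meter lying flat, 150 (x) x 75 (y) x 32 mm, loose; origin at the centre of its underside.

How it is judged (in metres and radians):
On the way, in this order (a step that is already met when the one before it is completed fails the run):
1. the basket hangs by its handle on the hook, released (x of basket_bail in the frame of hook_saddle between -0.024 and 0.045 m and y of basket_bail in the frame of hook_saddle between -0.02 and 0.02 m and z of basket_bail in the frame of hook_saddle between -0.003 and 0.012 m and contact force between basket and hook above 0.4 N and contact force between basket and the fingers below 0.05 N and contact force between basket and the arm below 0.05 N and angle between basket's own z axis and vertical below 0.3 rad and linear speed of basket below 0.1 m/s), for 0.3 s.
2. the holder is pressed square against the fence and down on the base board together (x of holder in the frame of fence_face between -0.025 and -0.019 m and y of holder in the frame of fence_face between -0.07 and 0.07 m and angle between the x axis of holder and the x axis of fence, either way round below 0.04 rad and angle between holder's own z axis and vertical below 0.04 rad and contact force between holder and fence between 4 and 30 N and contact force between holder and bed between 4 and 30 N and contact force between the fingers and holder above 3 N and linear speed of holder below 0.02 m/s and x of holder_bevel in the frame of fence_face below -0.03 m), for 0.5 s.
At the end, for the whole second after the job is handed in: Basket hangs released on the hook's arm, tilt under 0.3 rad. Holder flat on the board, bevel away from the fence, square to the fence (0.04 rad), face within 3 mm of it, middle within 70 mm of the fence's middle, held by the fingers with 4 to 30 N on the fence and 4 to 30 N on the board, at rest (all of step 1 and all of step 2); the arm keeps its last pose, push and grip.
It fails at once if the jar, the dish or the meter is moved by more than 20 mm (distance of any of jar, dish, meter from where it was at the start of the episode above 0.02 m).
It fails at once if the basket is tipped over (angle between basket's own z axis and vertical above 1 rad).
It also fails if it takes over 72 s, if anything falls off the work surface, if the arm or the gripper's body presses on something with over 40 N, if the wrist force passes 120 N, or if a joint passes its speed limit or range.

## Working session

There is one attempt and no reset: what is moved stays moved. The work goes in short steps, Python scripts to look and compute and a shell command to move; the robot and the scene stay as the last step left them, time stands still between calls to the robot, and variables do not carry over. Pictures are saved under pics/ and viewed, and the job is handed in when it is done.

```bash
ls; mkdir -p pics; python3 - <<'E'
from plant import sensors, capture, bot
import cv2
o=sensors.get_obs();print(o)
for n in ("scene","top","wrist"):
    c=capture(n);cv2.imwrite(f"pics/{n}0.png",c["frame"]);print(n,{k:v for k,v in c.items() if k!="frame"})
E
```

```text
pics
{'time': 0.0, 'joint_positions': array([ 1.12002950e+00,  3.42689450e-01,  1.52500128e+00, -2.00870761e-05,
        1.27540351e+00, -1.46036356e-01]), 'dq': array([ 4.51297589e-04, -9.64831175e-04,  2.89165293e-03,  4.87496138e-05,
       -2.24304500e-04,  9.10232010e-04]), 'tau': array([-9.20278508e-04, -4.31234336e+01, -2.44217670e+01,  7.18332105e-02,
        5.58728934e-02, -1.21978260e-04]), 'tool_pos': array([157.34447666, 500.44483488, 226.0677282 ]), 'tcp_rot': array([-1.7040414 ,  1.56929462, -2.00876601]), 'contact_force': array([ 0.03998598,  1.25080716, -0.84759332]), 'moment': array([-0.04677215,  0.00875935, -0.01112789]), 'grip_width': 91.80418306370699}
scene {'vfov': 55.39825818995188, 'cx': 277.1221576050401, 'cy': 207.68152223651583, 'k1': -0.032969265408536653, 'view': array([[-7.67969282e-01,  6.40374242e-01,  1.20004714e-02,
         4.16993437e+02],
       [ 4.20074404e-01,  5.17741412e-01, -7.45306195e-01,
        -1.26617319e+02],
       [-4.83488031e-01, -5.67331173e-01, -6.66614329e-01,
         1.48815439e+03],
       [ 0.00000000e+00,  0.00000000e+00
[... 272 characters left out ...]
01,  2.75286878e-03, -5.58690460e-02,
         5.27976659e+02],
       [ 5.58834906e-02,  5.48395424e-03, -9.98422236e-01,
         1.27555961e+03],
       [ 0.00000000e+00,  0.00000000e+00,  0.00000000e+00,
         1.00000000e+00]])}
wrist {'vfov': 61.53947826216765, 'cx': 277.27143227799115, 'cy': 215.08540818190187, 'k1': 0.021156453324951446, 'mount': array([[-2.78172195e-04, -3.06983067e-01,  9.51714936e-01,
        -1.57729077e+02],
       [ 9.99999822e-01,  4.16513894e-04,  4.26634954e-04,
        -1.11704598e+00],
       [-5.27372200e-04,  9.51714885e-01,  3.06982896e-01,
        -8.24298978e+01],
       [ 0.00000000e+00,  0.00000000e+00,  0.00000000e+00,
         1.00000000e+00]])}
```

View pics/scene0.png

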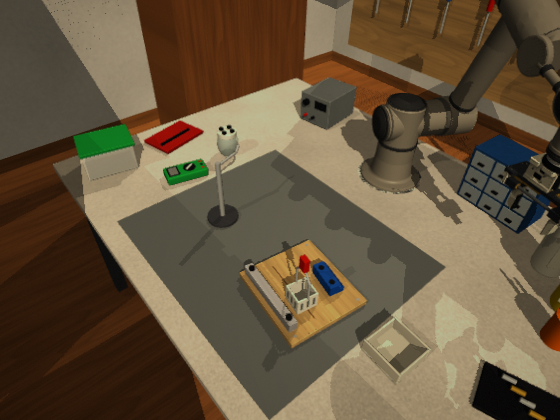

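View pics/top0.png

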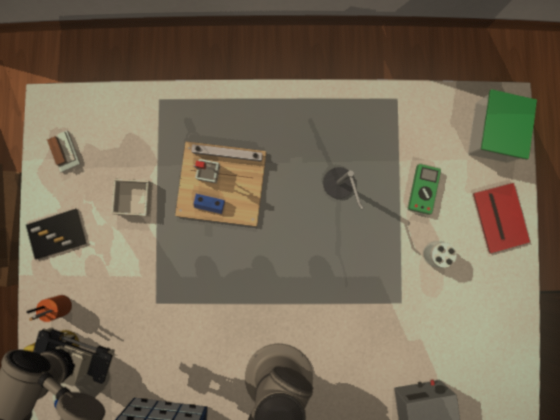

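View pics/wrist0.png

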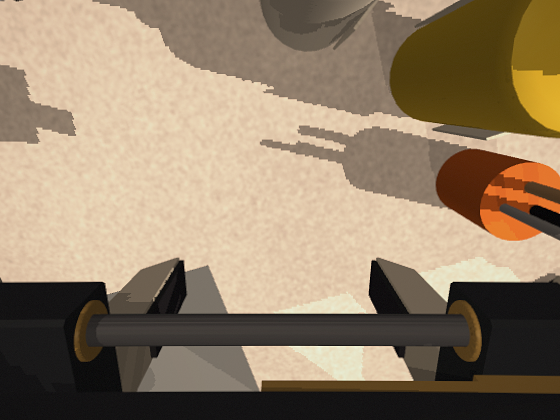

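Scene: the jig is at about (222,185) in the top view, with the basket at (207,170), the holder at (209,204) and the fence at (228,152). The hook foot is at (340,183), with its arm running towards (358,205). I'll enlarge these regions next.

```bash
python3 - <<'E'
import cv2
def crop(src,x0,y0,x1,y1,k,out):
    a=cv2.imread(src)[y0:y1,x0:x1];a=cv2.resize(a,None,fx=k,fy=k,interpolation=cv2.INTER_CUBIC)
    cv2.imwrite(out,a);print(out,a.shape)
crop("pics/top0.png",165,130,285,235,6,"pics/t_jig.png")
crop("pics/top0.png",310,150,400,225,8,"pics/t_hook.png")
crop("pics/scene0.png",230,230,380,355,5,"pics/s_jig.png")
crop("pics/scene0.png",195,120,265,235,5,"pics/s_hook.png")
E
```

```text
pics/t_jig.png (630, 720, 3)
pics/t_hook.png (600, 720, 3)
pics/s_jig.png (625, 750, 3)
pics/s_hook.png (575, 350, 3)
```

View pics/t_jig.png

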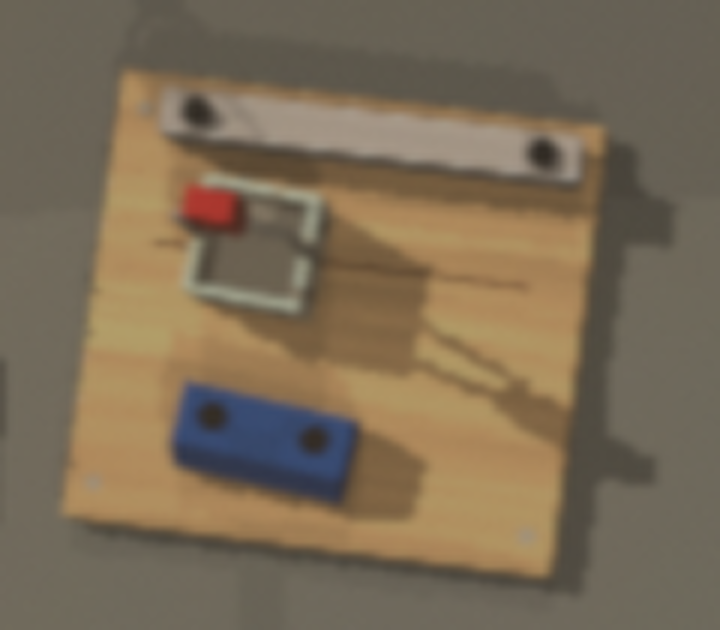

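View pics/t_hook.png

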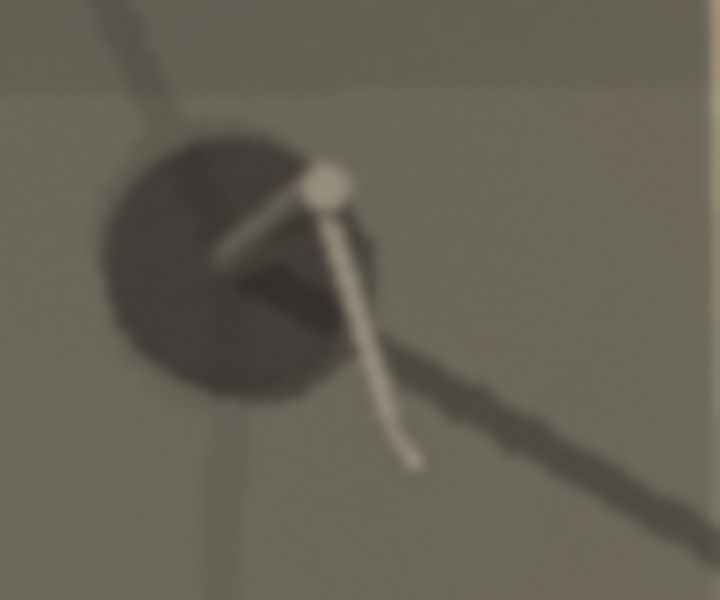

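View pics/s_jig.png

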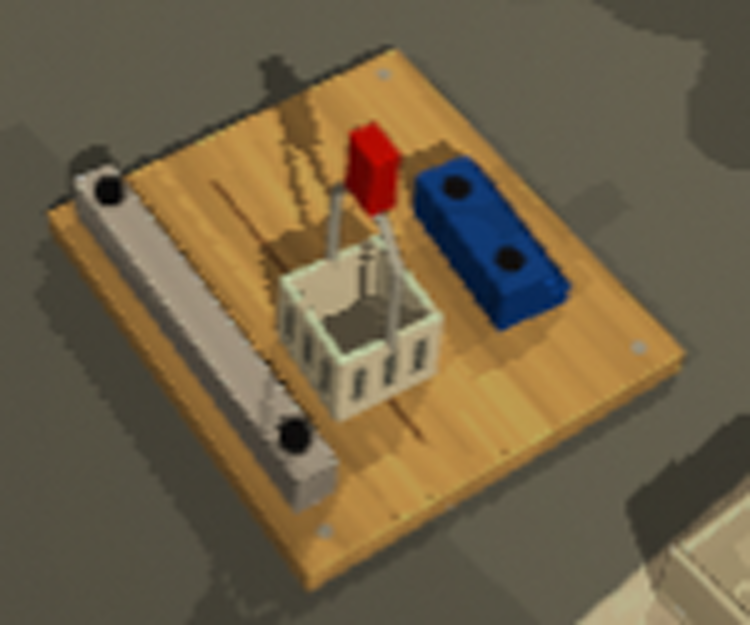

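View pics/s_hook.png

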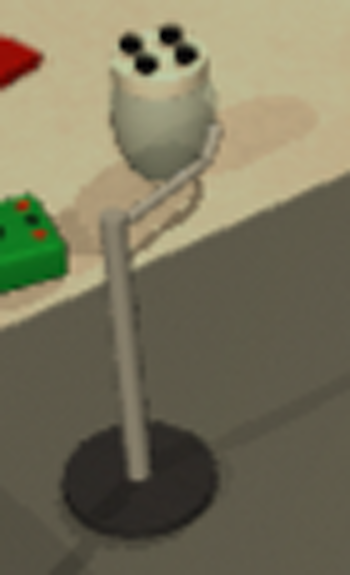

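```bash
cat > h.py <<'E'
import numpy as np, cv2
from scipy.optimize import least_squares
from scipy.spatial.transform import Rotation as R
TOP=dict(vfov=54.16686553702981,cx=272.8823855750474,cy=208.37963743110097,k1=-0.07368932808186432,view=np.array([[-2.44214211e-03,-9.99981174e-01,-5.62920799e-03,1.79961916e+01],[-9.98434310e-01,2.75286878e-03,-5.58690460e-02,5.27976659e+02],[5.58834906e-02,5.48395424e-03,-9.98422236e-01,1.27555961e+03],[0,0,0,1]]))
SC=dict(vfov=55.39825818995188,cx=277.1221576050401,cy=207.68152223651583,k1=-0.032969265408536653,view=np.array([[-7.67969282e-01,6.40374242e-01,1.20004714e-02,4.16993437e+02],[4.20074404e-01,5.17741412e-01,-7.45306195e-01,-1.26617319e+02],[-4.83488031e-01,-5.67331173e-01,-6.66614329e-01,1.48815439e+03],[0,0,0,1]]))
def proj(c,P):
    P=np.atleast_2d(P)@c['view'][:3,:3].T+c['view'][:3,3]
    s=P[:,:2]/P[:,2:]; s=s*(1+c['k1']*(s**2).sum(1,keepdims=True))
    f=210/np.tan(np.radians(c['vfov']/2)); return s*f+[c['cx'],c['cy']]
def wristcam(c,o):
    T=np.eye(4);T[:3,:3]=R.from_euler('xyz',o['tcp_rot']).as_matrix();T[:3,3]=o['tool_pos']
    return dict(vfov=c['vfov'],cx=c['cx'],cy=c['cy'],k1=c['k1'],view=np.linalg.inv(T@c['mount']))
def place(q,P):
    c,s=np.cos(q[2]),np.sin(q[2]);P=np.asarray(P,float)
    return np.c_[c*P[:,0]-s*P[:,1]+q[0],s*P[:,0]+c*P[:,1]+q[1],P[:,2]]
def unc(p,x0,y0,k): return (np.asarray(p,float)+.5)/k-.5+[x0,y0]
def fit(obs,q0,name=''):
    # obs: list of (cam, pix Nx2, pts Nx3)
    f=lambda q:np.concatenate([(proj(c,place(q,P))-p).ravel() for c,p,P in obs])
    r=least_squares(f,q0,x_scale=[10,10,.1],loss='soft_l1'); 
    print(name,r.x.round(3),'res',f(r.x).round(1).tolist()); return r.x
E
python3 - <<'E'
from h import *
tj=lambda p:unc(p,165,130,6); sj=lambda p:unc(p,230,230,5); th=lambda p:unc(p,310,150,8); sh=lambda p:unc(p,195,120,5)
b=fit([(TOP,tj([(122,70),(605,128),(552,575),(65,515)]),[(120,130,18),(120,-130,18),(-120,-130,18),(-120,130,18)]),
 (SC,sj([(308,572),(50,213),(395,47),(685,355)]),[(120,130,18),(120,-130,18),(-120,-130,18),(-120,130,18)])],[600,150,0],'bed')
fit([(TOP,th([(326,187),(417,465),(238,267)]),[(0,0,215),(-97,0,226),(0,0,12)]),
 (SC,sh([(116,213),(215,128),(140,480)]),[(0,0,215),(-97,0,226),(0,0,12)])],[600,-200,.3],'hook')
rim=[(30,30,68),(30,-30,68),(-30,-30,68),(-30,30,68)]
k=fit([(TOP,tj([(208,172),(325,200),(300,310),(187,290)]),rim),(SC,sj([(340,362),(280,283),(385,240),(440,320),(340,420)]),rim+[(30,30,18)])],[640,200,0],'basket')
print('grip top',(proj(TOP,place(k,[(0,0,187)]))-[165,130])*6,(proj(SC,place(k,[(0,0,187)]))-[230,230])*5)
fit([(TOP,tj([(190,383),(357,423),(340,500),(175,460)]),[(22,45,50),(22,-45,50),(-22,-45,34),(-22,45,34)]),
 (SC,sj([(500,327)]),[(22,45,18)])],[540,200,0],'holder')
E
```

```text
bed [ 6.09432e+02  1.81497e+02 -1.26000e-01] res [0.3, -0.6, 0.7, -0.7, 0.0, 0.2, -0.6, -0.1, 0.4, 0.5, -0.5, -0.3, 0.4, -0.2, 0.6, -1.0]
hook [ 6.10980e+02 -1.92237e+02  2.79000e-01] res [0.2, 0.0, 0.2, -0.1, -0.5, -0.9, -0.3, 0.7, 0.6, -0.5, 0.4, -1.3]
basket [ 6.43034e+02  2.16942e+02 -2.05000e-01] res [0.0, 0.0, -0.3, -0.8, -0.3, 0.1, -0.7, -0.5, 0.2, 0.4, 0.3, -1.4, -0.5, -1.4, 0.8, -0.6, -0.8, 0.3]
grip top [[207.6394509  200.02522797]] [[373.9382333  138.80616366]]
holder [ 5.42369e+02  2.14153e+02 -2.39000e-01] res [-0.2, -0.5, 0.2, -0.4, 0.3, 1.0, -0.2, 0.8, -0.3, 0.5]
```

```bash
cat > mv.py <<'E'
from h import *
from plant import sensors
def plan(xyz,jaw):
    o=sensors.get_obs();M=R.from_euler('xyz',o['tcp_rot']).as_matrix()
    d=M.T@(np.array(xyz)-o['tool_pos'])/10
    yy=np.arctan2(M[1,1],M[0,1]); dy=(jaw-yy+np.pi/2)%np.pi-np.pi/2
    print('pos',o['tool_pos'].round(1),'jawyaw',yy.round(3),'j',o['joint_positions'].round(2),'t',o['time'])
    print('dx dy dz cm',d.round(2),'spin',round(-dy,3)); return o
E
python3 - <<'E'
from mv import *
plan([643,217,226],-.205+np.pi/2)
E
```

```text
pos [157.4 500.5 226.2] jawyaw 1.266 j [ 1.12  0.34  1.52 -0.    1.28 -0.15] t 0.15
dx dy dz cm [ 3.000e-02 -1.248e+01  5.483e+01] spin -0.1
```

```bash
python3 -m crank '[{"dx":-3,"dy":-0.9,"dz":3.9,"spin":-0.05},{"dx":-3,"dy":-1.8,"dz":7.8,"spin":-0.1},{"dx":-3,"dy":-2.7,"dz":11.7,"spin":-0.1},{"dx":-3,"dy":-3.6,"dz":15.6,"spin":-0.1},{"dx":-3,"dy":-4.4,"dz":19.5,"spin":-0.1},{"dx":-3,"dy":-5.3,"dz":23.4,"spin":-0.1},{"dx":-3,"dy":-6.2,"dz":27.3,"spin":-0.1},{"dx":-3,"dy":-7.1,"dz":31.2,"spin":-0.1},{"dx":-3,"dy":-8,"dz":35.1,"spin":-0.1},{"dx":-3,"dy":-8.9,"dz":39,"spin":-0.1},{"dx":-3,"dy":-9.8,"dz":42.9,"spin":-0.1},{"dx":-3,"dy":-10.6,"dz":46.8,"spin":-0.1},{"dx":-3,"dy":-11.5,"dz":50.5,"spin":-0.1},{"dx":-2,"dy":-12.1,"dz":53.5,"spin":-0.1},{"dx":-1,"dy":-12.5,"dz":54.8,"spin":-0.1},{"dx":-1,"dy":-12.5,"dz":54.8,"spin":-0.1},{"dx":-1,"dy":-12.5,"dz":54.8,"spin":-0.1}]' 100
python3 - <<'E'
from mv import *
from plant import capture
o=plan([643,217,155],-.205+np.pi/2)
c=capture("wrist");cv2.imwrite("pics/w1.png",c["frame"])
w=wristcam(c,o);k=[643,217,-.205]
print(proj(w,place(k,[(0,0,187),(8,12,187),(-8,-12,187),(30,30,68),(-30,30,68),(-30,-30,68),(30,-30,68)])).round())
t=capture("top");cv2.imwrite("pics/top1.png",t["frame"])
E
```

```text
time: 1.57
tool_pos: [642.0, 217.0, 235.0]
tcp_rot: [-2.881, 1.567, -3.087]
contact_force: [-0.9, 0.0, 0.0]
grip_width: 92.0
pos [642. 217. 235.] jawyaw 1.365 j [ 0.21  0.63  1.02  0.    1.49 -1.15] t 1.5667
dx dy dz cm [8.   0.03 0.13] spin -0.001
[[280. 241.]
 [298. 253.]
 [260. 229.]
 [310. 224.]
 [311. 163.]
 [246. 163.]
 [248. 224.]]
```

View pics/w1.png

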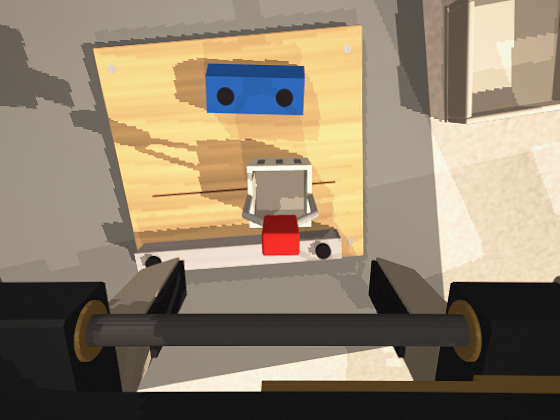

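The wrist view puts the red grip block at (281,236), within 2 px of the prediction. The basket rim at (248–311, 163–224) matches as well, so I'll descend and grip.

```bash
python3 -m crank '[{"dx":2.5,"dz":0.1},{"dx":5,"dz":0.1},{"dx":7,"dz":0.1},{"dx":8,"dz":0.1},{"dx":8,"dz":0.1}]' 60
python3 -m crank '[{"dx":0},{"dx":0},{"dx":0},{"dx":0},{"dx":0},{"dx":0},{"dx":0},{"dx":0}]' 0
```

```text
invalid input at $[0]: expected keys dx, dy, dz, spin
invalid input at $[0]: expected keys dx, dy, dz, spin
```

```bash
python3 -m crank '[{"dx":2.5,"dy":0,"dz":0.1,"spin":0},{"dx":5,"dy":0,"dz":0.1,"spin":0},{"dx":7,"dy":0,"dz":0.1,"spin":0},{"dx":8,"dy":0,"dz":0.1,"spin":0},{"dx":8,"dy":0,"dz":0.1,"spin":0}]' 60
python3 -m crank '[{"dx":0,"dy":0,"dz":0,"spin":0},{"dx":0,"dy":0,"dz":0,"spin":0},{"dx":0,"dy":0,"dz":0,"spin":0},{"dx":0,"dy":0,"dz":0,"spin":0},{"dx":0,"dy":0,"dz":0,"spin":0},{"dx":0,"dy":0,"dz":0,"spin":0}]' 0
```

```text
time: 2.08
tool_pos: [641.8, 217.9, 155.1]
tcp_rot: [-2.791, 1.567, -2.994]
contact_force: [-0.4, 0.7, 0.1]
grip_width: 62.9
time: 2.58
tool_pos: [644.0, 216.9, 157.3]
tcp_rot: [0.54, 1.57, 0.335]
contact_force: [-0.1, -1.9, -0.6]
grip_width: 23.4
```

```bash
python3 -m crank '[{"dx":-2.5,"dy":0,"dz":0,"spin":0},{"dx":-5,"dy":0,"dz":0,"spin":0},{"dx":-7.5,"dy":0,"dz":0,"spin":0},{"dx":-9.5,"dy":0,"dz":0,"spin":0},{"dx":-10,"dy":0,"dz":0,"spin":0},{"dx":-10,"dy":0,"dz":0,"spin":0}]' 0
python3 - <<'E'
from mv import *
plan([470,-232,256],.279+np.pi/2)
E
```

```text
time: 3.08
tool_pos: [644.4, 217.0, 258.3]
tcp_rot: [0.434, 1.567, 0.229]
contact_force: [0.6, -0.5, -1.4]
grip_width: 23.5
pos [644.4 217.  258.3] jawyaw 1.366 j [ 0.21  0.63  0.97  0.    1.54 -1.15] t 3.0833
dx dy dz cm [  0.14 -47.51  -7.93] spin -0.484
```

```bash
python3 -m crank '[{"dx":0,"dy":-1,"dz":-0.2,"spin":0},{"dx":0,"dy":-3,"dz":-0.5,"spin":-0.03},{"dx":0,"dy":-6,"dz":-1,"spin":-0.06},{"dx":0,"dy":-9,"dz":-1.5,"spin":-0.1},{"dx":0,"dy":-12,"dz":-2,"spin":-0.13},{"dx":0,"dy":-15,"dz":-2.5,"spin":-0.16},{"dx":0,"dy":-18,"dz":-3,"spin":-0.2},{"dx":0,"dy":-21,"dz":-3.5,"spin":-0.23},{"dx":0,"dy":-24,"dz":-4,"spin":-0.26},{"dx":0,"dy":-27,"dz":-4.5,"spin":-0.3},{"dx":0,"dy":-30,"dz":-5,"spin":-0.33},{"dx":0,"dy":-33,"dz":-5.5,"spin":-0.36},{"dx":0,"dy":-36,"dz":-6,"spin":-0.4},{"dx":0,"dy":-39,"dz":-6.5,"spin":-0.43},{"dx":0,"dy":-42,"dz":-7,"spin":-0.46},{"dx":0,"dy":-44.5,"dz":-7.4,"spin":-0.48},{"dx":0,"dy":-46.5,"dz":-7.8,"spin":-0.48},{"dx":0,"dy":-47.5,"dz":-7.9,"spin":-0.48},{"dx":0,"dy":-47.5,"dz":-7.9,"spin":-0.48},{"dx":0,"dy":-47.5,"dz":-7.9,"spin":-0.48}]' 0
python3 - <<'E'
from mv import *
from plant import capture
o=plan([553,-208.5,256],.279+np.pi/2)
for n in("scene","top"):
    f=capture(n)["frame"];cv2.imwrite(f"pics/{n}2.png",f)
    a=f[90:290,150:350] if n=="scene" else f[130:280,270:420]
    cv2.imwrite(f"pics/{n}2c.png",cv2.resize(a,(600,600)))
E
```

```text
time: 4.75
tool_pos: [469.6, -231.6, 255.7]
tcp_rot: [1.913, 1.569, 2.187]
contact_force: [0.7, 0.2, -1.1]
grip_width: 23.9
pos [ 469.6 -231.6  255.7] jawyaw 1.845 j [-0.61  0.32  1.48  0.    1.35 -2.45] t 4.75
dx dy dz cm [-0.04 -0.04  8.65] spin -0.005
```

View pics/scene2c.png

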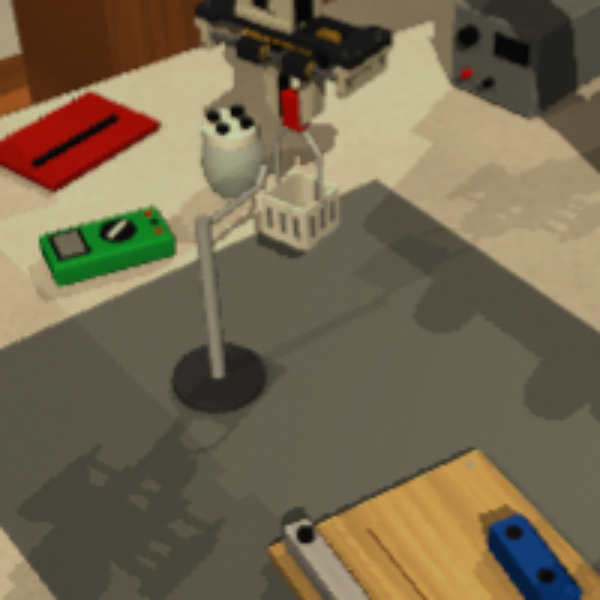

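View pics/top2c.png

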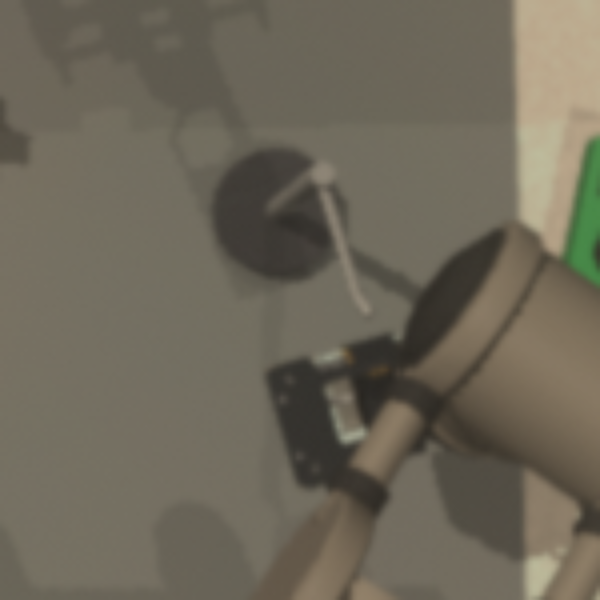

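The basket hangs from the fingers with its handle apex at about (300,133) in the scene crop, and the hook tip at (265,170) is clear of it. I'll check these against projections before sliding in.

```bash
python3 - <<'E'
from mv import *
q=[469.6,-231.6,.279]
print((proj(SC,place(q,[(0,0,246),(0,0,287),(30,30,168),(30,-30,168),(-30,30,168),(30,30,118),(30,-30,118)]))-[150,90])*3)
h=[611,-192.2,.279]
print((proj(SC,place(h,[(0,0,215),(-97,0,226),(-85,0,205)]))-[150,90])*3)
print((proj(TOP,place(h,[(0,0,215),(-97,0,226),(-85,0,205)]))-[270,130])*4)
E
```

```text
[[294.54537661 126.1435078 ]
 [293.09671278  90.60107126]
 [302.67704516 212.31896262]
 [257.53897545 193.53088152]
 [336.38298009 185.85314545]
 [304.14362653 250.79133448]
 [260.11358285 231.7331775 ]]
[[202.63974037 218.84341178]
 [264.5080178  164.14457786]
 [258.23302238 186.99195813]]
[[322.08783753 171.91572443]
 [367.53555881 310.18797544]
 [355.81899297 294.85861924]]
```

```bash
python3 -m crank '[{"dx":0,"dy":0,"dz":1,"spin":0},{"dx":0,"dy":0,"dz":2.5,"spin":0},{"dx":0,"dy":0,"dz":4,"spin":0},{"dx":0,"dy":0,"dz":5.5,"spin":0},{"dx":0,"dy":0,"dz":7,"spin":0},{"dx":0,"dy":0,"dz":8,"spin":0},{"dx":0,"dy":0,"dz":8.6,"spin":0},{"dx":0,"dy":0,"dz":8.6,"spin":0},{"dx":0,"dy":0,"dz":8.6,"spin":0}]' 0
python3 -m crank '[{"dx":0.7,"dy":0,"dz":0,"spin":0},{"dx":1.4,"dy":0,"dz":0,"spin":0},{"dx":2.1,"dy":0,"dz":0,"spin":0},{"dx":2.5,"dy":0,"dz":0,"spin":0},{"dx":2.5,"dy":0,"dz":0,"spin":0},{"dx":2.5,"dy":0,"dz":0,"spin":0}]' 0
python3 - <<'E'
from mv import *
from plant import capture
o=plan([553,-208.5,222],.279+np.pi/2)
for i in range(4):
    f=capture("scene")["frame"];o=sensors.get_obs();print(o['contact_force'].round(1),o['tool_pos'].round(1))
cv2.imwrite("pics/scene3c.png",cv2.resize(f[90:240,150:350],(800,600)))
E
```

```text
time: 5.6
tool_pos: [552.6, -208.3, 256.4]
tcp_rot: [2.534, 1.57, 2.81]
contact_force: [-0.9, 0.1, -0.9]
grip_width: 23.8
time: 6.1
tool_pos: [552.3, -208.8, 231.4]
tcp_rot: [2.286, 1.57, 2.561]
contact_force: [0.4, 0.2, -1.0]
grip_width: 23.8
pos [ 552.3 -208.8  231.4] jawyaw 1.846 j [-0.49  0.46  1.33  0.    1.36 -2.34] t 6.1
dx dy dz cm [0.94 0.01 0.08] spin -0.004
[ 0.7 -0.6 -2.1] [ 552.5 -208.9  231.8]
[ 0.4  0.5 -0.8] [ 552.7 -208.9  232. ]
[-0.5  0.4 -1. ] [ 552.7 -208.9  232.1]
[-0.  -0.3 -1.8] [ 552.7 -208.8  232.1]
```

View pics/scene3c.png

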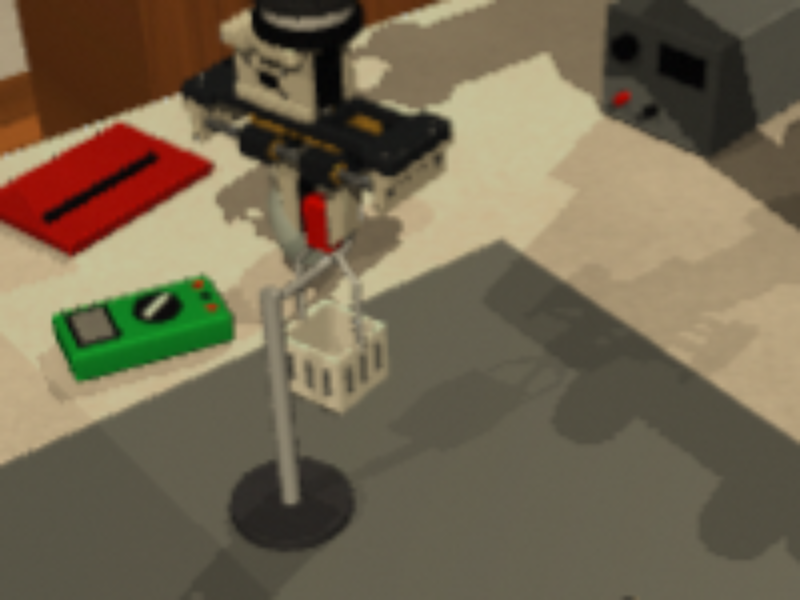

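The hook arm runs through the handle opening, passing near (310,275). I'll lower the basket until it touches.

```bash
python3 -m crank '[{"dx":0.3,"dy":0,"dz":0,"spin":0},{"dx":0.6,"dy":0,"dz":0,"spin":0},{"dx":0.7,"dy":0,"dz":0,"spin":0},{"dx":0.7,"dy":0,"dz":0,"spin":0}]' 0
python3 -m crank '[{"dx":0.2,"dy":0,"dz":0,"spin":0},{"dx":0.2,"dy":0,"dz":0,"spin":0},{"dx":0.2,"dy":0,"dz":0,"spin":0}]' 0
python3 -m crank '[{"dx":0.1,"dy":0,"dz":0,"spin":0},{"dx":0.1,"dy":0,"dz":0,"spin":0},{"dx":0.1,"dy":0,"dz":0,"spin":0}]' 0
```

```text
time: 6.63
tool_pos: [552.3, -208.6, 224.1]
tcp_rot: [2.289, 1.57, 2.564]
contact_force: [-1.1, 1.1, -1.6]
grip_width: 23.9
time: 6.88
tool_pos: [552.7, -208.8, 223.3]
tcp_rot: [-0.747, 1.57, -0.472]
contact_force: [-1.1, 0.3, 2.0]
grip_width: 23.8
time: 7.13
tool_pos: [552.9, -208.9, 223.0]
tcp_rot: [-0.767, 1.569, -0.492]
contact_force: [-1.9, 0.7, 7.7]
grip_width: 23.6
```

```bash
python3 -m crank '[{"dx":-0.1,"dy":0,"dz":0,"spin":0},{"dx":-0.1,"dy":0,"dz":0,"spin":0}]' 0
python3 -m crank '[{"dx":0,"dy":0,"dz":0,"spin":0},{"dx":0,"dy":0,"dz":0,"spin":0},{"dx":0,"dy":0,"dz":0,"spin":0},{"dx":0,"dy":0,"dz":0,"spin":0},{"dx":0,"dy":0,"dz":0,"spin":0}]' 65
python3 -m crank '[{"dx":-1,"dy":0,"dz":0,"spin":0},{"dx":-3,"dy":0,"dz":0,"spin":0},{"dx":-6,"dy":0,"dz":0,"spin":0},{"dx":-9,"dy":0,"dz":0,"spin":0},{"dx":-11,"dy":0,"dz":0,"spin":0},{"dx":-11,"dy":0,"dz":0,"spin":0}]' 65
python3 - <<'E'
from mv import *
from plant import capture
for i in range(5):
    f=capture("scene")["frame"]
cv2.imwrite("pics/scene4c.png",cv2.resize(f[90:240,150:350],(800,600)))
E
```

```text
time: 7.3
tool_pos: [552.8, -208.9, 223.2]
tcp_rot: [-0.761, 1.57, -0.486]
contact_force: [0.0, 0.4, 3.4]
grip_width: 23.8
time: 7.72
tool_pos: [552.5, -208.7, 222.4]
tcp_rot: [2.201, 1.57, 2.476]
contact_force: [0.2, 0.7, -0.3]
grip_width: 52.6
time: 8.22
tool_pos: [553.9, -209.4, 338.8]
tcp_rot: [-0.753, 1.561, -0.478]
contact_force: [0.7, -0.3, -0.0]
grip_width: 59.5
```

View pics/scene4c.png

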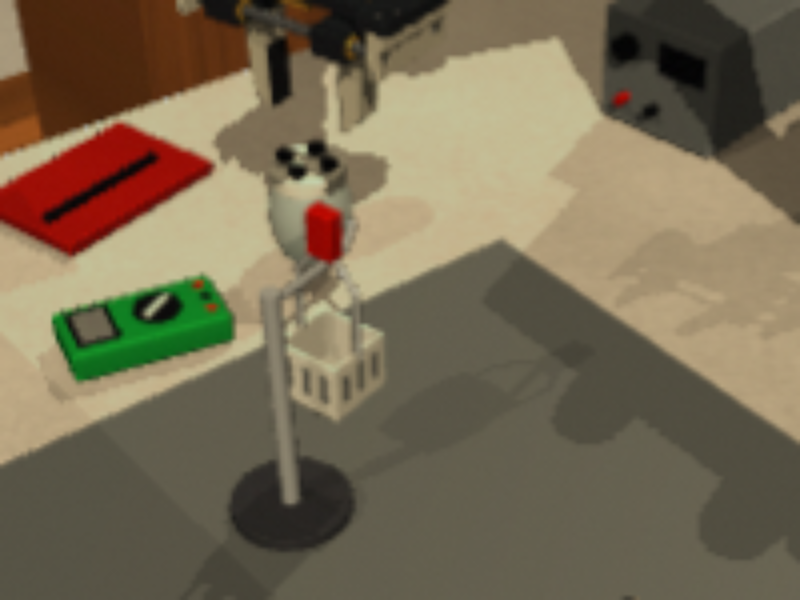

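The basket hangs free on the arm, with its red block at (323,230) and its rim at (335,350) in the crop, and it looks upright. Next I'll move over the near side of the holder.

```bash
python3 - <<'E'
from mv import *
plan([495,220,200],-.126+np.pi/2)
E
```

```text
pos [ 552.1 -208.5  331.4] jawyaw 1.846 j [-0.49  0.42  1.13  0.    1.6  -2.34] t 8.4667
dx dy dz cm [13.21 42.76  6.17] spin 0.401
```

```bash
python3 -m crank '[{"dx":0,"dy":3,"dz":0.4,"spin":0.03},{"dx":0,"dy":7,"dz":1,"spin":0.07},{"dx":0,"dy":11,"dz":1.6,"spin":0.11},{"dx":1,"dy":15,"dz":2.2,"spin":0.15},{"dx":2,"dy":19,"dz":2.8,"spin":0.19},{"dx":4,"dy":23,"dz":3.4,"spin":0.23},{"dx":6,"dy":27,"dz":4,"spin":0.27},{"dx":8,"dy":31,"dz":4.5,"spin":0.31},{"dx":10,"dy":35,"dz":5,"spin":0.35},{"dx":11.5,"dy":38,"dz":5.5,"spin":0.38},{"dx":12.5,"dy":41,"dz":6,"spin":0.4},{"dx":13.2,"dy":42.8,"dz":6.2,"spin":0.4},{"dx":13.2,"dy":42.8,"dz":6.2,"spin":0.4},{"dx":13.2,"dy":42.8,"dz":6.2,"spin":0.4}]' 45
python3 - <<'E'
from mv import *
from plant import capture
o=plan([495,220,200],-.126+np.pi/2)
c=capture("wrist");cv2.imwrite("pics/w5.png",c["frame"])
f=capture("scene")["frame"];cv2.imwrite("pics/scene5c.png",cv2.resize(f[90:340,150:400],(600,600)))
w=wristcam(c,o)
hd=[542.4,214.2,-.239];bd=[609.4,181.5,-.126]
print(proj(w,place(hd,[(22,45,50),(22,-45,50),(-10,-45,50),(-10,45,50),(-22,-45,34),(-22,45,34)])).round())
print(proj(w,place(bd,[(-120,130,18),(-120,-130,18),(120,-130,18)])).round())
E
```

```text
time: 9.63
tool_pos: [495.0, 220.5, 199.5]
tcp_rot: [-2.64, 1.568, -2.762]
contact_force: [-0.6, -0.5, 1.2]
grip_width: 41.7
pos [495.  220.5 199.5] jawyaw 1.448 j [ 0.28  0.4   1.52 -0.    1.23 -1.17] t 9.6333
dx dy dz cm [-0.05 -0.05  0.01] spin 0.004
[[322. 273.]
 [229. 263.]
 [231. 232.]
 [327. 243.]
 [234. 215.]
 [327. 225.]]
[[386. 189.]
 [122. 187.]
 [147. 385.]]
```

View pics/w5.png

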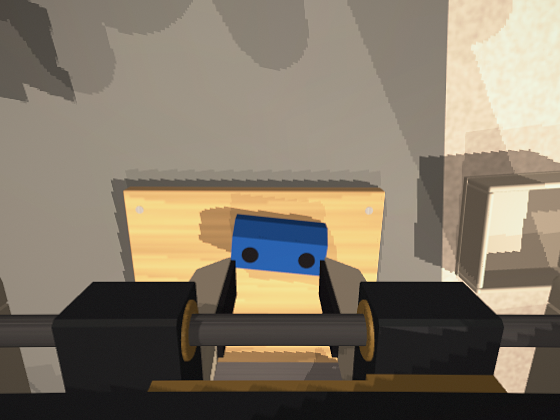

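View pics/scene5c.png

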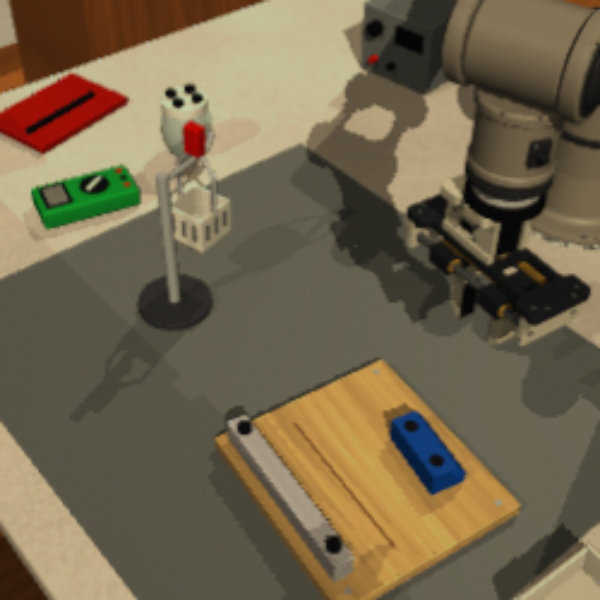

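```bash
python3 - <<'E'
from mv import *
bd=[609.4,181.5,-.126]
tj=lambda p:unc(p,165,130,6)
P=lambda x,y,z:(x,y,z)
f=[(12,110,48),(-12,110,48),(-12,-110,48),(12,-110,48)]
fit([(TOP,tj([(166,88),(161,132),(578,178),(583,137)]),f),(SC,unc([(335,465),(292,480),(75,178),(108,165)],230,230,5),[(-12,110,48),(12,110,48),(12,-110,48),(-12,-110,48)])],[700,170,-.126],'fence')
E
```

```text
fence [ 7.03706e+02  1.59315e+02 -1.32000e-01] res [-0.1, -1.2, -0.4, -0.9, 0.4, 0.3, 0.6, -0.5, 0.4, -1.2, 0.7, 0.4, -0.4, 0.2, 0.7, -0.7]
```

Board edge at row 189 and the holder at (235–327, 215–273) agree with the fits to within a few px, and the dark bevel strip faces the robot. Next: descend behind the holder.

```bash
python3 -m crank '[{"dx":3,"dy":0,"dz":0,"spin":0},{"dx":7,"dy":0,"dz":0,"spin":0},{"dx":11,"dy":0,"dz":0,"spin":0},{"dx":14,"dy":0,"dz":0,"spin":0},{"dx":16,"dy":0,"dz":0,"spin":0},{"dx":17.2,"dy":0,"dz":0,"spin":0},{"dx":17.2,"dy":0,"dz":0,"spin":0},{"dx":17.2,"dy":0,"dz":0,"spin":0}]' 45
python3 -m crank '[{"dx":0,"dy":0,"dz":0.6,"spin":0},{"dx":0,"dy":0,"dz":1.2,"spin":0},{"dx":0,"dy":0,"dz":1.8,"spin":0},{"dx":0,"dy":0,"dz":2.4,"spin":0},{"dx":0,"dy":0,"dz":3,"spin":0},{"dx":0,"dy":0,"dz":3.6,"spin":0},{"dx":0,"dy":0,"dz":4.2,"spin":0},{"dx":0,"dy":0,"dz":4.8,"spin":0},{"dx":0,"dy":0,"dz":5.4,"spin":0},{"dx":0,"dy":0,"dz":6,"spin":0},{"dx":0,"dy":0,"dz":6,"spin":0}]' 45
python3 - <<'E'
from mv import *
from plant import capture
c=capture("scene")["frame"];cv2.imwrite("pics/scene6c.png",cv2.resize(c[230:380,230:380],(600,600)))
o=plan([495,220,27],-.128+np.pi/2)
E
```

```text
time: 10.4
tool_pos: [496.4, 218.9, 28.9]
tcp_rot: [-2.485, 1.57, -2.612]
contact_force: [-0.2, 0.1, 0.3]
grip_width: 41.7
time: 11.32
tool_pos: [557.0, 212.4, 28.8]
tcp_rot: [0.284, 1.569, 0.159]
contact_force: [-0.3, -0.3, -0.6]
grip_width: 41.0
pos [556.3 212.4  28.6] jawyaw 1.446 j [ 0.24  0.68  1.55 -0.    0.91 -1.21] t 11.3667
dx dy dz cm [ 0.16 -0.01 -6.18] spin 0.003
```

View pics/scene6c.png

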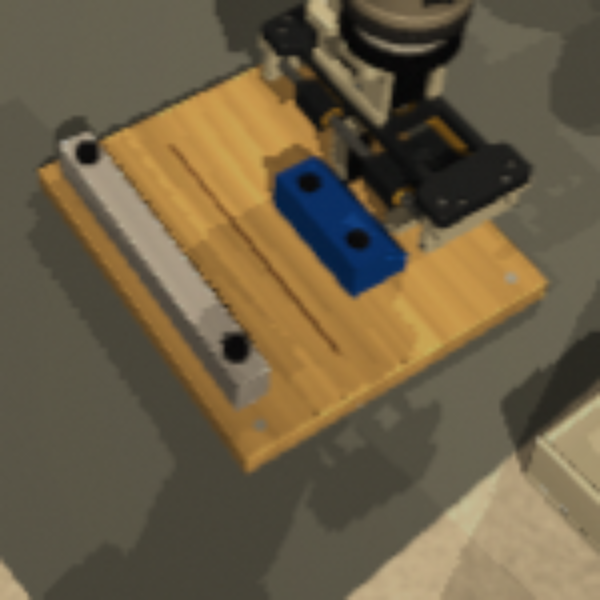

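The fingers have pushed the holder square, and it is clear in the crop at (340,225). I'll carry on towards the fence.

```bash
python3 -m crank '[{"dx":0,"dy":0,"dz":0.6,"spin":0},{"dx":0,"dy":0,"dz":1.2,"spin":0},{"dx":0,"dy":0,"dz":1.8,"spin":0},{"dx":0,"dy":0,"dz":2.4,"spin":0},{"dx":0,"dy":0,"dz":3,"spin":0},{"dx":0,"dy":0,"dz":3.6,"spin":0},{"dx":0,"dy":0,"dz":4.2,"spin":0},{"dx":0,"dy":0,"dz":4.8,"spin":0},{"dx":0,"dy":0,"dz":5.4,"spin":0},{"dx":0,"dy":0,"dz":6,"spin":0},{"dx":0,"dy":0,"dz":6.6,"spin":0},{"dx":0,"dy":0,"dz":7.2,"spin":0},{"dx":0,"dy":0,"dz":7.6,"spin":0},{"dx":0,"dy":0,"dz":8,"spin":0},{"dx":0,"dy":0,"dz":8,"spin":0},{"dx":0,"dy":0,"dz":8,"spin":0}]' 45
python3 -m crank '[{"dx":0,"dy":0,"dz":0.2,"spin":0},{"dx":0,"dy":0,"dz":0.2,"spin":0},{"dx":0,"dy":0,"dz":0.2,"spin":0}]' 45
python3 -m crank '[{"dx":0,"dy":0,"dz":0.2,"spin":0},{"dx":0,"dy":0,"dz":0.2,"spin":0},{"dx":0,"dy":0,"dz":0.2,"spin":0}]' 45
```

```text
time: 12.7
tool_pos: [635.1, 202.6, 28.7]
tcp_rot: [0.417, 1.57, 0.292]
contact_force: [-0.2, -0.1, 0.2]
grip_width: 41.3
time: 12.95
tool_pos: [636.9, 202.4, 28.8]
tcp_rot: [0.5, 1.571, 0.375]
contact_force: [0.0, -1.1, -0.1]
grip_width: 41.7
time: 13.2
tool_pos: [638.9, 202.1, 28.8]
tcp_rot: [0.428, 1.57, 0.303]
contact_force: [0.3, -0.3, 0.2]
grip_width: 41.3
```

```bash
for i in 1; do :; done; python3 -m crank '[{"dx":0,"dy":0,"dz":0.2,"spin":0},{"dx":0,"dy":0,"dz":0.2,"spin":0},{"dx":0,"dy":0,"dz":0.2,"spin":0}]' 45
python3 -m crank '[{"dx":0,"dy":0,"dz":0.2,"spin":0},{"dx":0,"dy":0,"dz":0.2,"spin":0},{"dx":0,"dy":0,"dz":0.2,"spin":0}]' 45
python3 -m crank '[{"dx":0,"dy":0,"dz":0.1,"spin":0},{"dx":0,"dy":0,"dz":0.1,"spin":0},{"dx":0,"dy":0,"dz":0.1,"spin":0}]' 45
python3 -m crank '[{"dx":0,"dy":0,"dz":0.1,"spin":0},{"dx":0,"dy":0,"dz":0.1,"spin":0},{"dx":0,"dy":0,"dz":0.1,"spin":0}]' 45
```

```text
time: 13.45
tool_pos: [641.0, 201.8, 28.7]
tcp_rot: [0.325, 1.57, 0.2]
contact_force: [-0.2, -0.7, -0.1]
grip_width: 41.6
time: 13.7
tool_pos: [642.0, 201.8, 28.6]
tcp_rot: [-3.026, 1.569, 3.132]
contact_force: [-4.5, 0.9, 2.8]
grip_width: 41.4
time: 13.95
tool_pos: [642.0, 201.7, 28.5]
tcp_rot: [-2.987, 1.567, -3.112]
contact_force: [-7.3, 1.1, 4.5]
grip_width: 41.2
time: 14.2
tool_pos: [642.1, 201.8, 28.5]
tcp_rot: [-2.989, 1.565, -3.113]
contact_force: [-11.3, 0.8, 5.4]
grip_width: 41.3
```

The holder touches the fence with the TCP at x ≈ 642. I'll back off, rise to bevel height, and look.

```bash
python3 -m crank '[{"dx":0,"dy":0,"dz":-0.5,"spin":0},{"dx":0,"dy":0,"dz":-1,"spin":0},{"dx":-0.6,"dy":0,"dz":-1,"spin":0},{"dx":-1.2,"dy":0,"dz":-1,"spin":0},{"dx":-1.2,"dy":0,"dz":-1,"spin":0},{"dx":-1.2,"dy":0,"dz":-1,"spin":0}]' 45
python3 - <<'E'
from mv import *
from plant import capture
o=plan([643,200,40.5],-.128+np.pi/2)
c=capture("wrist");cv2.imwrite("pics/w7.png",c["frame"])
c=capture("scene")["frame"];cv2.imwrite("pics/scene7c.png",cv2.resize(c[230:380,230:380],(600,600)))
E
```

```text
time: 14.7
tool_pos: [635.8, 202.6, 41.8]
tcp_rot: [0.314, 1.568, 0.189]
contact_force: [-0.9, -0.1, -0.1]
grip_width: 41.4
pos [635.8 202.6  41.8] jawyaw 1.446 j [ 0.19  0.77  1.31 -0.    1.06 -1.25] t 14.7
dx dy dz cm [ 0.13 -0.17  0.74] spin 0.003
```

View pics/scene7c.png

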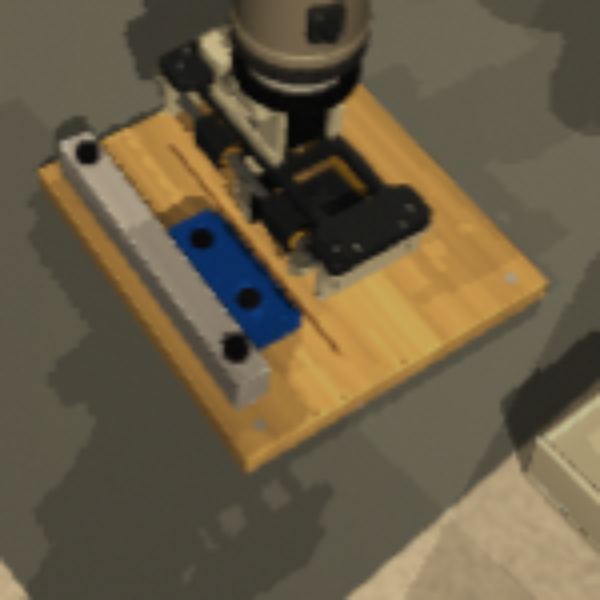

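View pics/w7.png

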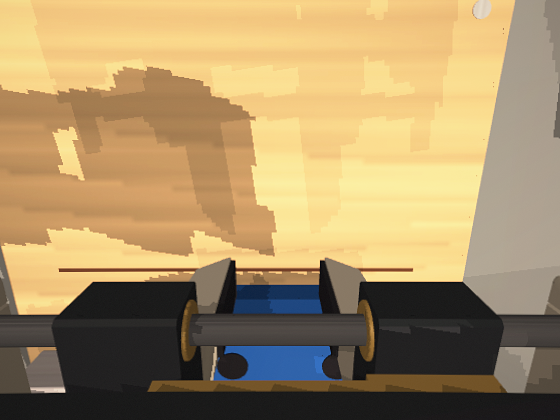

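The holder is flush along the fence in the crop, and in the wrist view it is centred between the fingers. Now the diagonal push.

```bash
python3 -m crank '[{"dx":0,"dy":0,"dz":0.5,"spin":0},{"dx":0,"dy":0,"dz":1,"spin":0},{"dx":0,"dy":0,"dz":1,"spin":0},{"dx":0,"dy":0,"dz":1,"spin":0}]' 45
python3 -m crank '[{"dx":0.15,"dy":0,"dz":0.15,"spin":0},{"dx":0.15,"dy":0,"dz":0.15,"spin":0},{"dx":0.15,"dy":0,"dz":0.15,"spin":0}]' 45
python3 -m crank '[{"dx":0.15,"dy":0,"dz":0.15,"spin":0},{"dx":0.15,"dy":0,"dz":0.15,"spin":0},{"dx":0.15,"dy":0,"dz":0.15,"spin":0}]' 45
```

```text
time: 15.13
tool_pos: [645.1, 201.2, 40.4]
tcp_rot: [2.882, 1.571, 2.757]
contact_force: [-0.5, -0.3, -0.1]
grip_width: 41.7
time: 15.38
tool_pos: [646.2, 201.2, 39.2]
tcp_rot: [2.836, 1.571, 2.711]
contact_force: [0.0, 0.4, 0.2]
grip_width: 41.7
time: 15.63
tool_pos: [646.9, 201.2, 38.6]
tcp_rot: [-3.046, 1.569, 3.113]
contact_force: [-6.3, -1.1, 8.3]
grip_width: 41.0
```

```bash
python3 -m crank '[{"dx":0.05,"dy":0,"dz":0.1,"spin":0},{"dx":0.05,"dy":0,"dz":0.1,"spin":0},{"dx":0.05,"dy":0,"dz":0.1,"spin":0},{"dx":0.05,"dy":0,"dz":0.1,"spin":0}]' 45
python3 - <<'E'
from mv import *
from plant import capture
F=[]
for i in range(6):
    c=capture("scene")["frame"];o=sensors.get_obs();F.append(o['contact_force'])
print(np.mean(F,0),np.std(F,0),o['tool_pos'],o['time'])
E
```

```text
time: 15.97
tool_pos: [647.0, 201.2, 38.5]
tcp_rot: [-3.008, 1.568, -3.133]
contact_force: [-8.5, -1.1, 11.2]
grip_width: 41.3
[-9.49986494 -0.5403767  11.49647869] [0.42602285 0.23917667 0.20455325] [647.01406729 201.16752645  38.42031599] 16.2667
```

```bash
python3 -m crank '[{"dx":0,"dy":0,"dz":0.06,"spin":0},{"dx":0,"dy":0,"dz":0.06,"spin":0},{"dx":0,"dy":0,"dz":0.06,"spin":0},{"dx":0,"dy":0,"dz":0.06,"spin":0},{"dx":0,"dy":0,"dz":0.06,"spin":0},{"dx":0,"dy":0,"dz":0.06,"spin":0},{"dx":0,"dy":0,"dz":0.06,"spin":0},{"dx":0,"dy":0,"dz":0.06,"spin":0},{"dx":0,"dy":0,"dz":0.06,"spin":0},{"dx":0,"dy":0,"dz":0.06,"spin":0}]' 45
python3 - <<'E'
from mv import *
from plant import capture
F=[]
for i in range(6):
    c=capture("scene")["frame"];o=sensors.get_obs();F.append(o['contact_force'])
print(np.mean(F,0),np.std(F,0),o['tool_pos'],o['time'])
t=capture("top")["frame"]
cv2.imwrite("pics/s8.png",cv2.resize(c[100:350,170:400],(736,600)[:2]) if 0 else cv2.resize(c[110:350,180:380],(500,600)))
cv2.imwrite("pics/t8.png",cv2.resize(t[130:235,165:285],(720,630)[:2])[:600])
E
```

```text
time: 17.1
tool_pos: [647.1, 201.2, 38.4]
tcp_rot: [-3.0, 1.566, -3.124]
contact_force: [-10.3, 0.7, 12.5]
grip_width: 41.3
[-11.01823604  -0.32642056  12.69908263] [0.26560212 0.40704069 0.2434141 ] [647.10073392 201.18160409  38.40855228] 17.4
```

View pics/s8.png

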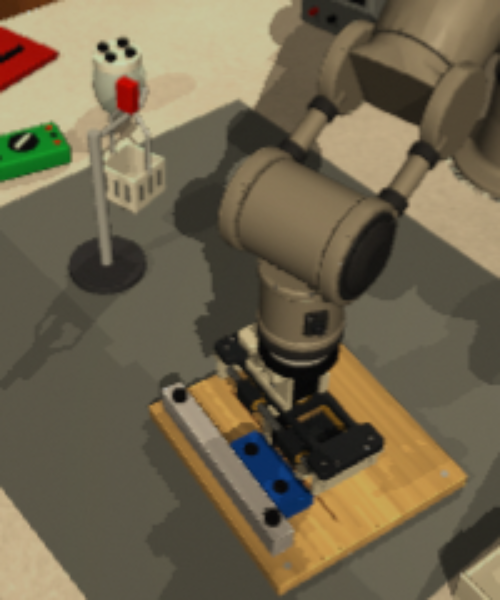

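View pics/t8.png

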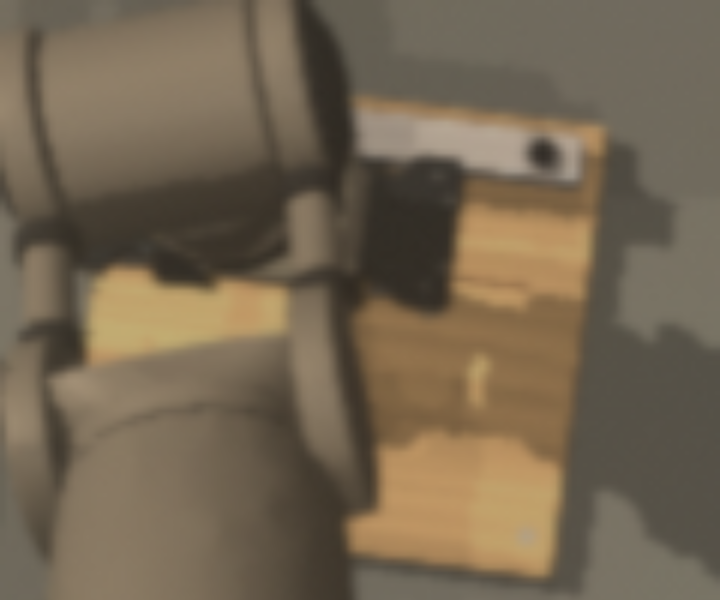

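The scene crop shows the holder flush on the fence at (270,470) under the fingers, and the basket hanging upright at (135,175). The push reads steadily about 11 N in x and 12.7 N in z, so I'm handing in.

```bash
python3 - <<'E'
from plant import bot,sensors
print(bot.close_job()); print(sensors.get_obs()['contact_force'])
E
```

```text
the job is handed in; nothing more can be done
None
the job is handed in; nothing more can be done
```

I hung the basket on the hook and let go of it. Then I pushed the holder, bevel towards the robot, against the fence and handed in at about 17.5 s, still holding a diagonal two-finger push on the bevel. The hand-in gave no verdict.

**Last checks:**
- **Push:** the wrist force was steady at about 11 N towards the fence and 12.7 N downwards. The separate forces on the fence and the board could not be measured; friction shares them out, so each may differ by a few newtons.
- **Holder:** in the scene picture it lies flush along the fence. In the top view the arm hid it, so I couldn't confirm squareness from there. By my estimate its middle is about 34 mm to the +y side of the fence's middle, inside the 70 mm limit.
- **Basket:** it hangs upright on the hook's arm, clear of the gripper.
- **Jar, dish and meter:** nothing touched them as far as I could see, but I did not measure their positions again at the end.

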